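# Back the ratchet winch off by one notch

### The arm

A 6-joint arm with a two-finger parallel gripper is mounted at the origin on a cart in front of the work surface, level with it; the furniture and walls round the work are solid. World frame = base frame: x ahead of the robot, y to its left, z up, the work surface at z = 0. Lengths are in mm, angles in rad, forces in N, time in s.
With the tool pointing down it reaches from about 275 to 1000 mm from the base axis. Payload 8.4 kg.
Tool frame: the origin (TCP) lies midway between the tips of the shut fingers; the grasp point (between the pads) lies 19 mm behind it; z points along the fingers, y is the line along which they close (so a half turn about z gives the same grasp; the last joint's range is limited). The gripper opens to 85 mm and grips with 20 to 120 N. Pads are 22 mm wide; open, the fingers measure 114 mm over their backs; the gripper's body (76 mm by 85 mm) begins 54 mm behind the grasp point. The pads swing forward as they close: fully open they stand 13 mm farther back than shut.
Start: joints at [1.107, 0.353, 1.633, -0, 1.155, -0.002], TCP at [278.474, 559.536, 231.281] pointing down, gripper open.
Joint ranges: [-2.63, 2.63], [-0.92, 2.1], [0.06, 2.66], [-1.3, 4.44], [0, 2.69], [-3.02, 3.02]. Speed limits (rad/s): [2.22, 2.22, 2.79, 3.14, 3.14, 3.14].

### API

Orientations are given as [roll, pitch, yaw] about the fixed x, y, z axes, in that order (R = Rz(yaw) Ry(pitch) Rx(roll)).
In Python, from rig import monitor, imaging, r gives the robot as it stands.
- The arm moves only by the tool drive_tool, never from a script. Its argument "plan" is a list of rows, each an object of numbers: "x", "y", "z": the shift along the tool's x, y, z in units of 50 mm (1.0 is 50 mm); "ax", "ay", "az": the turn, a rotation vector about the tool's x, y, z in units of 6 degrees (1.0 is 6 degrees); "hand": the finger opening in mm, from 0 to 85.4. In form: [{"x": .., "y": .., "z": .., "ax": .., "ay": .., "az": .., "hand": ..}, ...]. A call has 1 to 8 rows; each row is the pose to reach, as a shift and turn from the pose commanded when the call began, along the tool's axes at that moment; what a row does not reach only later rows make up. A row lasts 1/10 s, in which the tool goes at most 50 mm and 8.59 degrees, less where a joint would pass 70% of its speed; a pose out of reach is approached as far as the arm can. A call with a gripper value outside its range is refused whole. The fingers move at their own pace and stop on an object; "grip_force" is the grip in N (left out, the last holds). Time passes only in rows, so rows that repeat a pose let the fingers close. It gives the time, the measured TCP pose, the force, the opening and the grip force at its end, in the units of the state.
- monitor.sense(): the state, without advancing time (a new reading comes with each control period).
- imaging.grab_frame(name): name is "scene" or "side" or "wrist"; returns the picture (420x560x3 uint8, red, green, blue); there is no depth.
- imaging.camera_info(name): a dict with "mtx" (3x3 intrinsics, pixels), "R" (3x3) and "t" (3): a world point X has camera coordinates R X + t. Camera axes: x right, y down, z forward; pixel columns grow to the right and rows downward; lengths in mm; the calibration is good to about 2 mm. The wrist camera is an equidistant fisheye: a pixel r from the principal point sees the ray r / f radians off the axis. A picture is of the moment at which its call begins: read the wrist's pose just before it. camera_info takes no time and is no camera call; for the wrist camera it gives the pose at the moment of the call.
- r.sign_off(): hands the job in; it is judged then, once.
The state is a dict: "clock": time; "qpos": joint angles; "qvel": joint speeds; "joint_efforts": joint torques, N m; "eef_pos": TCP position; "tcp_rot": TCP orientation; "contact_force": force on the tool from outside, world axes, zero at the start; "wrist_torque": the same for the moment, N m; "opening": opening from 0.0 (shut) to 1.0 (fully open); "grasp_force": force on a finger pad.
Only numpy, scipy, OpenCV 4.12 (cv2) and the standard library are available. Lean on these libraries where they do the work, as an engineer would, in place of code of your own. Each camera call takes 0.05 s, during which the arm holds its last target. There are 200 camera calls.

### The job

The small ratchet winch on the bench is wound one notch too tight. With a fingertip, push the pawl's thumb bar over so that the pawl lifts off the toothed wheel and stays thrown back, push the wheel backward (its top toward the pawl's pivot) by one notch by a pin on its face, then push the pawl over again so that it drops fully into the next notch and locks the wheel there. Do not lift or disturb the other things on the bench.

Things in the scene. Friction and masses are not known exactly. Their poses are not given: they have to be found in the camera images.
- winch: Steel bench ratchet winch, screwed down. Origin on the table top under the wheel's middle. Axes: x from the wheel to the wooden drum behind it (away from the robot at yaw 0), y from the wheel toward the pawl's pivot, z up. Base plate 8 mm high, x -34 to 78, y -58 to 98 mm. With its pawl in any position it is no higher than 165 mm.
- wheel_axle (a point): Centre of the toothed wheel, 75 mm up; its axle runs along winch x. The wheel is 108 mm over its 12 saw teeth (30 degrees a notch) and 16 mm thick (winch x -8 to 8). It has drag (about 2 N at the pins) and stays where it is left. Pawl down in a notch: free play of -0.06 to +0.03 rad about that notch, no farther backward. Pawl up: free both ways.
- wheel (a joint): Turn of the toothed wheel in rad. 0: as wound now, with the pawl in its notch (starts within the free play of it). Positive is backward (unwinding): the top of the wheel moves toward the pawl's pivot (winch +y). One notch is 0.5236.
- push_pin (a point): Point on one of four steel pins (10 mm thick, round ends) on the wheel's face, from winch x -8 to -54 mm, 38 mm from the axle, 90 degrees apart. The point is on the pin's axis at winch x -30 mm; this pin starts upper, on the side away from the pawl (winch y about -22, z 106 mm), and turns with the wheel. Free space on both sides of it.
- pawl (a joint): Turn of the pawl about its pivot (parallel to the axle, at winch y 68, z 100 mm) in rad. 0: down, nose fully in a notch; about 0.1 to 0.2: nose riding on a tooth; 1.3: thrown back on its stop. No spring: beyond about 0.7 it tips over and stays thrown back by its weight (0.09 kg), below that it falls to the wheel. It grows as the thumb bar moves to winch +y.
- thumb_bar (a point): Middle of the pawl's thumb bar: a steel crossbar along winch x, 36 mm long, 12 mm thick, on a stem 60 mm from the pivot. Pawl down: at winch x 0, y 42, z 155 mm; thrown back: y 113, z 139 mm. Free space on both sides of it; with the pawl down, teeth and pawl arm under it reach up to z 135 mm.
- foil_roll1: Bystander: roll of copper foil tape lying flat, 62 mm across and 8 mm high. Origin at the centre of its underside.
- stop_block1: Bystander: small wooden stop block with an upright nail, 16x11x28 mm. Origin at the centre of its underside.
- stop_block2: Bystander: small wooden stop block with an upright nail, 16x11x28 mm. Origin at the centre of its underside.
- flux_jar: Bystander: open glass jar, 66 mm across and 86 mm high. Origin at the centre of its underside.
- jar_lid: Bystander: round jar lid lying upside down, 63 mm across, 13 mm high. Origin at the centre of its underside.
- marker: Bystander: marker pen, 135 mm long, 16 mm thick, lying along its own y. Origin at the centre of its underside.
- glass_cutter: Bystander: pencil-shaped glass cutter, 142 mm long, 14 mm thick, lying along its own y. Origin at the centre of its underside.
Mind the look-alikes: they are no part of the job. Of the things that look like the winch, take the one that is nearest to the robot's base at the start.

How it is judged:
By the outcome, as a careful person would: the job done as asked, in the order asked, and still so for the second after the job is handed in, with the robot touching nothing.
It also fails if it takes over 51 s, if anything falls off the work surface, if the arm or the gripper's body presses on something with over 40 N, if the wrist force passes 120 N, or if a joint passes its speed limit or range.

## Working session

There is one attempt and no reset: what is moved stays moved. The work goes in short steps, Python scripts to look and compute and a tool call to move; the robot and the scene stay as the last step left them, time stands still between calls to the robot, and variables do not carry over. Pictures are saved under pics/ and viewed, at most 10 in all, crops included, and the job is handed in when it is done.

Besides the shell and the picture viewer there is one more tool, called after "Emit:" as name(argument=value, ...), one argument or row to a line, values as JSON. drive_tool: Moves the arm, as the interface text tells. Its arguments: {"type":"object","properties":{"plan":{"type":"array","items":{"type":"object","properties":{"x":{"type":"number"},"y":{"type":"number"},"z":{"type":"number"},"ax":{"type":"number"},"ay":{"type":"number"},"az":{"type":"number"},"hand":{"type":"number"}}}},"grip_force":{"type":"number"}},"required":["plan"]}

```bash
mkdir -p pics; python3 - <<'E'
from rig import monitor, imaging, r
import cv2, numpy as np
s=monitor.sense();print(s)
a=imaging.grab_frame("scene");b=imaging.grab_frame("side")
for n,i in(("scene",a),("side",b)):
    cv2.imwrite(f"pics/{n}0.png",i[:,:,::-1]);c=imaging.camera_info(n);print(n,c)
E
```

```text
{'clock': 0.0, 'qpos': array([ 1.10660892e+00,  3.53638609e-01,  1.63414438e+00, -2.07022729e-05,
        1.15518317e+00, -2.40446822e-03]), 'qvel': array([-0.00116225, -0.00076129, -0.00083371,  0.0007423 , -0.00115005,
       -0.00021464]), 'joint_efforts': array([ 1.47602783e-03, -6.05251193e+01, -3.42070985e+01,  9.11422353e-05,
        9.21582221e-03,  8.54442874e-06]), 'eef_pos': array([278.26086023, 559.10749182, 230.56324618]), 'tcp_rot': array([-3.14021910e+00,  1.56257431e-05,  2.67981810e+00]), 'contact_force': array([ 0.62627802, -0.03241051,  0.28606676]), 'wrist_torque': array([ 0.0341236 ,  0.01180737, -0.02031391]), 'grasp_force': 0.0, 'opening': 1.00546000747714}
scene {'mtx': array([[459.71513763,   0.        , 285.66157864],
       [  0.        , 459.71513763, 205.92295965],
       [  0.        ,   0.        ,   1.        ]]), 'R': array([[-0.72113064, -0.69275636, -0.00769545],
       [-0.449199  ,  0.47599633, -0.75607391],
       [ 0.52743801, -0.54177128, -0.654441  ]]), 't': array([ 424.84402717,  332.48173922, 1345.65798134])}
side {'mtx': array([[423.41661025,   0.        , 272.82215882],
       [  0.        , 423.41661025, 212.27717262],
       [  0.        ,   0.        ,   1.        ]]), 'R': array([[ 0.85788294, -0.51375814, -0.00945689],
       [-0.41178906, -0.6763718 , -0.61069711],
       [ 0.30735424,  0.52780088, -0.79180781]]), 't': array([-485.57665377,  326.94032188, 1082.35719376])}
```

View pics/scene0.png

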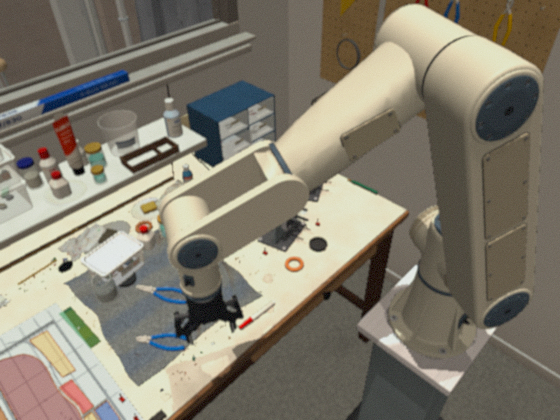

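View pics/side0.png

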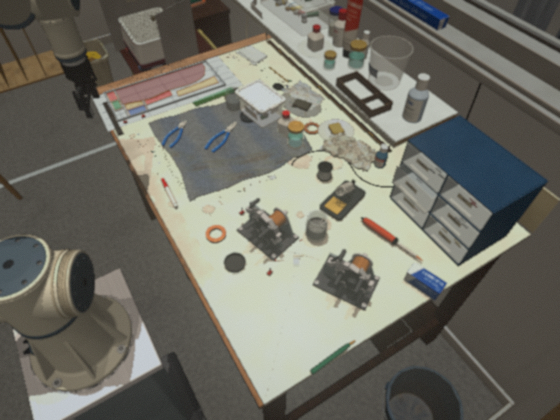

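The side view shows two winch candidates, at about (268,230) and (347,278). Next I'll compare their distances to the base and enlarge both.

```bash
cat > h.py <<'E'
from rig import monitor, imaging, r
import cv2, numpy as np
def ray(n,u,v):
    c=imaging.camera_info(n);d=c["R"].T@np.linalg.solve(c["mtx"],[u,v,1]);return -c["R"].T@c["t"],d
def onz(n,u,v,z):
    o,d=ray(n,u,v);return o+d*(z-o[2])/d[2]
def proj(n,X):
    c=imaging.camera_info(n);p=c["mtx"]@(c["R"]@np.asarray(X,float)+c["t"]);return p[:2]/p[2]
E
python3 - <<'E'
from h import *
for p in((268,235),(347,285),(234,262),(216,234),(316,228)): 
    X=onz("side",*p,8);print(p,X.round(),np.hypot(*X[:2]).round())
a=cv2.imread("pics/side0.png")[185:315,220:400]
cv2.imwrite("pics/side0c.png",cv2.resize(a,None,fx=4.4,fy=4.4,interpolation=cv2.INTER_CUBIC))
E
```

```text
(268, 235) [567.  30.   8.] 568.0
(347, 285) [ 668. -226.    8.] 705.0
(234, 262) [437.   0.   8.] 437.0
(216, 234) [436. 114.   8.] 451.0
(316, 228) [704. -23.   8.] 705.0
```

View pics/side0c.png

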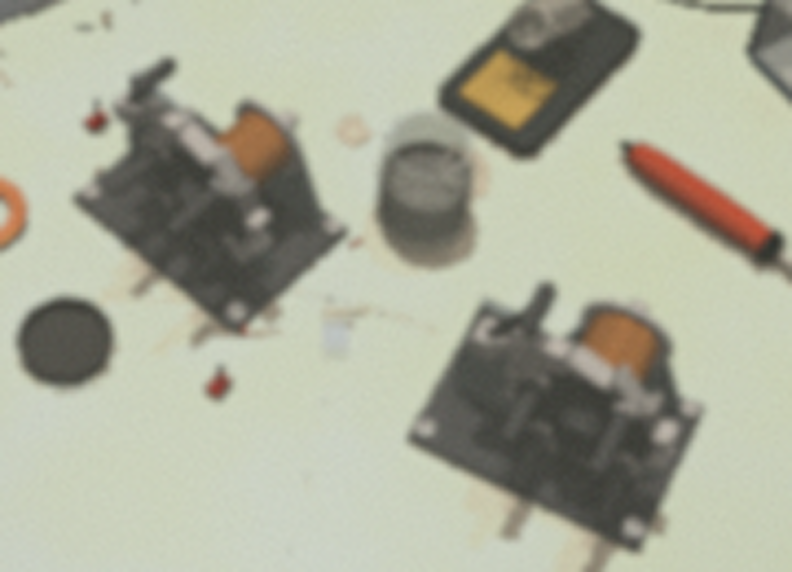

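The nearer winch (568 mm from base versus 705 mm) is the one at side pixel (255,222), the left one in the crop, so it is the one meant. Its plate corners in the crop are about (75,198), (240,333) and (345,232), with the thumb bar at (152,75).

```bash
cat >> h.py <<'E'
def fit(P,W):
    P=np.array(P)[:,:2];W=np.array(W,float)[:,:2];p=P-P.mean(0);w=W-W.mean(0)
    yaw=np.arctan2((w[:,0]*p[:,1]-w[:,1]*p[:,0]).sum(),(w*p).sum());c,s=np.cos(yaw),np.sin(yaw)
    R=np.array([[c,-s],[s,c]]);t=P.mean(0)-R@W.mean(0);return yaw,t,(P-(W@R.T+t))
E
python3 - <<'E'
from h import *
f=lambda u,v:(220+u/4.4,185+v/4.4)
P=[onz("side",*f(*q),8) for q in((75,198),(240,333),(345,232))]
print(np.round(P)); yaw,t,e=fit(P,[(-34,98),(-34,-58),(78,-58)]);print(yaw,t,e.round(1))
c,s=np.cos(yaw),np.sin(yaw)
w=lambda x,y,z:np.array([t[0]+c*x-s*y,t[1]+s*x+c*y,z])
for nm,q in dict(bar=(0,42,155),bar_e1=(-18,42,155),bar_e2=(18,42,155),pin=(-30,-22,106),pin_e=(-54,-22,106),pin2=(-54,31,97),top=(-8,0,129)).items():
    X=w(*q);u=proj("side",X);print(nm,X.round(),((u-[220,185])*4.4).round(), proj("scene",X).round())
for nm,q in dict(b1=(95,125),b2=(218,395)).items(): 
    X=onz("side",*f(*q),0);d=X[:2]-t;print(nm,X.round(),(c*d[0]+s*d[1]).round(),(-s*d[0]+c*d[1]).round())
E
```

```text
[[497.  95.   8.]
 [538. -56.   8.]
 [640. -25.   8.]]
0.2638970231345985 [553.4342598    9.27239619] [[ 1.8 -0.4]
 [ 2.4 -0.7]
 [-4.2  1.1]]
bar [542.  50. 155.] [156.  80.] [285. 204.]
bar_e1 [525.  45. 155.] [135.  96.] [290. 206.]
bar_e2 [560.  55. 155.] [177.  64.] [280. 203.]
pin [530. -20. 106.] [198. 213.] [302. 207.]
pin_e [507. -26. 106.] [170. 236.] [308. 210.]
pin2 [493.  25.  97.] [111. 196.] [301. 221.]
top [546.   7. 129.] [196. 150.] [293. 204.]
b1 [541. 149.   0.] 24.0 138.0
b2 [505. -84.   0.] -71.0 -78.0
```

```bash
cat >> h.py <<'E'
from scipy.spatial.transform import Rotation as Ro
YAW,T=0.2639,np.array([553.4,9.3])
def w2(x,y,z):
    c,s=np.cos(YAW),np.sin(YAW);return np.array([T[0]+c*x-s*y,T[1]+s*x+c*y,z])
def inv(X):
    c,s=np.cos(YAW),np.sin(YAW);d=np.asarray(X)[:2]-T;return np.array([c*d[0]+s*d[1],-s*d[0]+c*d[1],X[2]])
def go(x,y,z):
    "units from present pose to winch-frame TCP x,y,z, tool down, tool x along winch +y"
    s=monitor.sense();R=Ro.from_euler("xyz",s["tcp_rot"]);G=Ro.from_euler("xyz",[np.pi,0,YAW+np.pi/2])
    print("now winch",inv(s["eef_pos"]).round(1),"F",s["contact_force"].round(1),"t",s["clock"])
    print("shift",(R.inv().apply(w2(x,y,z)-s["eef_pos"])/50).round(3),"turn",(np.degrees((R.inv()*G).as_rotvec())/6).round(3))
E
python3 -c "
from h import *
go(-60,10,300)"
```

```text
now winch [-122.2  602.6  230.6] F [-0.4  0.9  0.4] t 0.1
shift [-8.796 -8.041 -1.378] turn [-1.20e-02  5.00e-03  8.07e+00]
```

Emit:
drive_tool(
  plan=[
    {"x": -0.7,"y": -0.65,"z": -0.3,"az": 0.6,"hand": 0},
    {"x": -1.4,"y": -1.3,"z": -0.6,"az": 1.3,"hand": 0},
    {"x": -2.1,"y": -1.95,"z": -0.9,"az": 1.9,"hand": 0},
    {"x": -2.8,"y": -2.6,"z": -1.2,"az": 2.6,"hand": 0},
    {"x": -3.5,"y": -3.2,"z": -1.4,"az": 3.2,"hand": 0},
    {"x": -4.2,"y": -3.85,"z": -1.4,"az": 3.9,"hand": 0},
    {"x": -4.9,"y": -4.5,"z": -1.4,"az": 4.5,"hand": 0},
    {"x": -5.6,"y": -5.1,"z": -1.4,"az": 5.1,"hand": 0},
  ],
)

```text
invalid input
```

```bash
python3 -c "
from h import *
go(-60,10,300)"
```

```text
now winch [-122.2  602.6  230.6] F [-0.4  0.9  0.4] t 0.1
shift [-8.796 -8.041 -1.378] turn [-1.20e-02  5.00e-03  8.07e+00]
```

Emit:
drive_tool(
  plan=[
    {"x": -0.7,"y": -0.65,"z": -0.3,"ax": 0,"ay": 0,"az": 0.6,"hand": 0},
    {"x": -1.4,"y": -1.3,"z": -0.6,"ax": 0,"ay": 0,"az": 1.3,"hand": 0},
    {"x": -2.1,"y": -1.95,"z": -0.9,"ax": 0,"ay": 0,"az": 1.9,"hand": 0},
    {"x": -2.8,"y": -2.6,"z": -1.2,"ax": 0,"ay": 0,"az": 2.6,"hand": 0},
    {"x": -3.5,"y": -3.2,"z": -1.4,"ax": 0,"ay": 0,"az": 3.2,"hand": 0},
    {"x": -4.2,"y": -3.85,"z": -1.4,"ax": 0,"ay": 0,"az": 3.9,"hand": 0},
    {"x": -4.9,"y": -4.5,"z": -1.4,"ax": 0,"ay": 0,"az": 4.5,"hand": 0},
    {"x": -5.6,"y": -5.1,"z": -1.4,"ax": 0,"ay": 0,"az": 5.1,"hand": 0},
  ],
  grip_force=20,
)

```text
clock: 0.9
eef_pos: [415.5, 204.5, 301.3]
tcp_rot: [3.142, 0.0, 2.143]
contact_force: [1.1, 0.5, 0.1]
opening: -0.006
grasp_force: 0.0
```

```bash
python3 -c "
from h import *
go(-60,10,300)"
```

```text
now winch [-82.2 224.4 301.3] F [1.1 0.5 0.1] t 0.9
shift [-4.22  -0.88   0.026] turn [1.000e-03 0.000e+00 2.947e+00]
```

Emit:
drive_tool(
  plan=[
    {"x": -0.7,"y": -0.15,"z": 0,"ax": 0,"ay": 0,"az": 0.5,"hand": 0},
    {"x": -1.4,"y": -0.3,"z": 0,"ax": 0,"ay": 0,"az": 1.0,"hand": 0},
    {"x": -2.1,"y": -0.45,"z": 0,"ax": 0,"ay": 0,"az": 1.5,"hand": 0},
    {"x": -2.8,"y": -0.6,"z": 0,"ax": 0,"ay": 0,"az": 2.0,"hand": 0},
    {"x": -3.5,"y": -0.75,"z": 0,"ax": 0,"ay": 0,"az": 2.5,"hand": 0},
    {"x": -4.2,"y": -0.88,"z": 0,"ax": 0,"ay": 0,"az": 2.95,"hand": 0},
    {"x": -4.2,"y": -0.88,"z": 0,"ax": 0,"ay": 0,"az": 2.95,"hand": 0},
  ],
  grip_force=20,
)

```text
clock: 1.6
eef_pos: [493.8, 3.1, 301.0]
tcp_rot: [-3.141, 0.001, 1.832]
contact_force: [0.6, 0.5, 0.4]
opening: -0.0
grasp_force: 0.0
```

```bash
python3 - <<'E'
from h import *
go(-60,10,300)
c=imaging.camera_info("wrist");print(c, (-c["R"].T@c["t"]).round(1))
cv2.imwrite("pics/w1.png",cv2.resize(imaging.grab_frame("wrist")[:,:,::-1],(800,600),interpolation=cv2.INTER_CUBIC))
E
```

```text
now winch [-59.1   9.6 301. ] F [0.6 0.5 0.4] t 1.6
shift [ 0.008 -0.017  0.02 ] turn [-0.002  0.012 -0.023]
{'mtx': array([[325.1922621 ,   0.        , 269.93889885],
       [  0.        , 325.1922621 , 210.70368691],
       [  0.        ,   0.        ,   1.        ]]), 'R': array([[ 9.66039585e-01,  2.58394083e-01,  1.33864205e-04],
       [ 2.44521514e-01, -9.14342418e-01,  3.22780376e-01],
       [ 8.35269370e-02, -3.11785888e-01, -9.46473883e-01]]), 't': array([-477.5772911 , -182.41718891,  407.21757183])} [471.9  83.6 444.4]
```

View pics/w1.png

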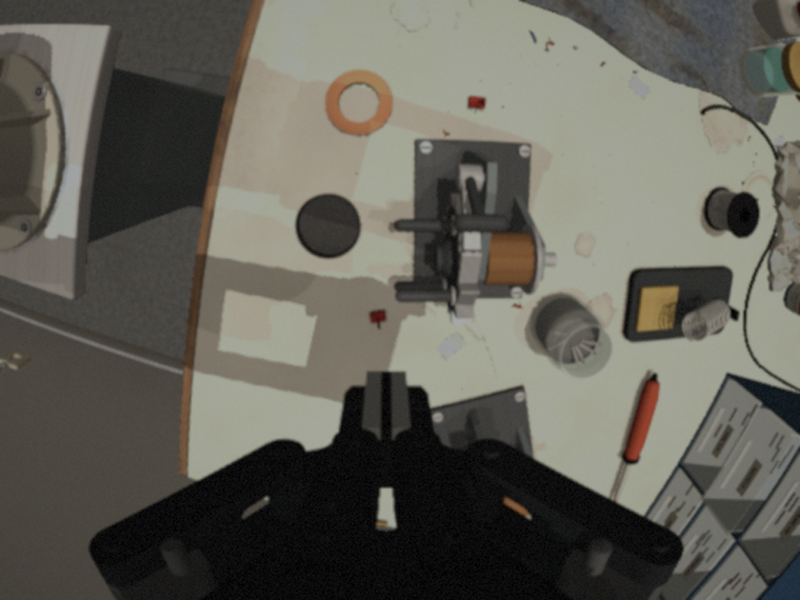

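The wrist view shows the winch clearly: plate corners (415,140) and (531,143), pin tips (398,226) and (398,291), and thumb bar about (458–508,222). The blocks at (477,102) and (377,317) are well clear.

```bash
cat >> h.py <<'E'
def wz(C,u,v,z,k=1.0):
    c=C;u=(u+.5)/k-.5;v=(v+.5)/k-.5;m=c["mtx"];dx,dy=u-m[0,2],v-m[1,2];r_=np.hypot(dx,dy);th=r_/m[0,0]
    d=c["R"].T@np.array([np.sin(th)*dx/r_,np.sin(th)*dy/r_,np.cos(th)]);o=-c["R"].T@c["t"];return o+d*(z-o[2])/d[2]
def wproj(C,X,k=1.0):
    p=C["R"]@np.asarray(X,float)+C["t"];th=np.arctan2(np.hypot(*p[:2]),p[2]);q=p[:2]/np.hypot(*p[:2])*th*C["mtx"][0,0]+C["mtx"][:2,2];return (q+.5)*k-.5
E
python3 - <<'E'
from h import *
C=imaging.camera_info("wrist");k=800/560
P=[wz(C,*q,8,k) for q in((415,140),(531,143))];print(np.round(P,1),np.hypot(*(P[0]-P[1])[:2]))
print(np.arctan2(*(P[1]-P[0])[[1,0]]))
for nm,q,z in(("pinA",(398,226),97),("pinB",(398,291),106),("barL",(457,222),155),("barR",(508,222),155),("c1",(415,140),8),("c2",(531,143),8)):print(nm,inv(wz(C,*q,z,k)).round(1))
for q in((-54,-22,106),(-54,31,97),(-18,42,155),(18,42,155),(-34,-58,8),(78,-58,8)):print(q,wproj(C,w2(*q),k).round())
im=cv2.imread("pics/w1.png")[120:340,370:570];cv2.imwrite("pics/w1c.png",cv2.resize(im,None,fx=2.7,fy=2.7,interpolation=cv2.INTER_CUBIC))
E
```

```text
[[494.7 100.4   8. ]
 [601.5 131.1   8. ]] 111.11836864992337
0.2798685081974454
pinA [-50.7  36.5  97. ]
pinB [-50.6 -12.1 106. ]
barL [-14.8  49.1 155. ]
barR [ 18.6  49.9 155. ]
c1 [-32.9 103.3   8. ]
c2 [ 78.2 105.    8. ]
(-54, -22, 106) [394. 303.]
(-54, 31, 97) [394. 233.]
(-18, 42, 155) [452. 233.]
(18, 42, 155) [506. 234.]
(-34, -58, 8) [412. 305.]
(78, -58, 8) [521. 305.]
```

View pics/w1c.png

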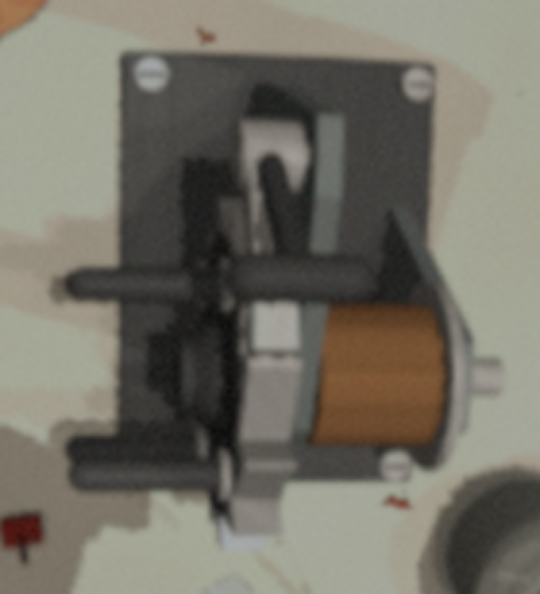

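```bash
sed -i 's/^YAW,T=.*/YAW,T=0.275,np.array([553.5,14.5])/' h.py; python3 -c "
from h import *
go(0,5,200);go(0,5,146)"
```

```text
now winch [-60.8   7.  300.9] F [-0.9 -0.1 -0.6] t 1.65
shift [-0.026  1.219  2.017] turn [-0.007 -0.001 -0.115]
now winch [-60.8   7.  300.9] F [-0.9 -0.1 -0.6] t 1.65
shift [-0.026  1.219  3.097] turn [-0.007 -0.001 -0.115]
```

Emit:
drive_tool(
  plan=[
    {"x": 0,"y": 0.6,"z": 0.5,"ax": 0,"ay": 0,"az": -0.1,"hand": 0},
    {"x": -0.04,"y": 1.22,"z": 1.2,"ax": 0,"ay": 0,"az": -0.1,"hand": 0},
    {"x": -0.04,"y": 1.22,"z": 2.0,"ax": 0,"ay": 0,"az": -0.1,"hand": 0},
    {"x": -0.04,"y": 1.22,"z": 2.5,"ax": 0,"ay": 0,"az": -0.1,"hand": 0},
    {"x": -0.04,"y": 1.22,"z": 2.8,"ax": 0,"ay": 0,"az": -0.1,"hand": 0},
    {"x": -0.04,"y": 1.22,"z": 3.08,"ax": 0,"ay": 0,"az": -0.1,"hand": 0},
    {"x": -0.04,"y": 1.22,"z": 3.08,"ax": 0,"ay": 0,"az": -0.1,"hand": 0},
  ],
  grip_force=20,
)

```text
clock: 2.35
eef_pos: [550.7, 21.1, 145.6]
tcp_rot: [-3.139, -0.001, 1.848]
contact_force: [-0.5, 0.9, 0.2]
opening: 0.001
grasp_force: 0.0
```

```bash
python3 - <<'E'
from h import *
go(0,20,146)
cv2.imwrite("pics/w2.png",cv2.resize(imaging.grab_frame("wrist")[60:340,200:480,::-1],(600,600),interpolation=cv2.INTER_CUBIC))
E
```

```text
now winch [ -0.9   7.1 145.6] F [-0.5  0.9  0.2] t 2.35
shift [ 0.258  0.018 -0.008] turn [-0.029 -0.009  0.023]
```

View pics/w2.png

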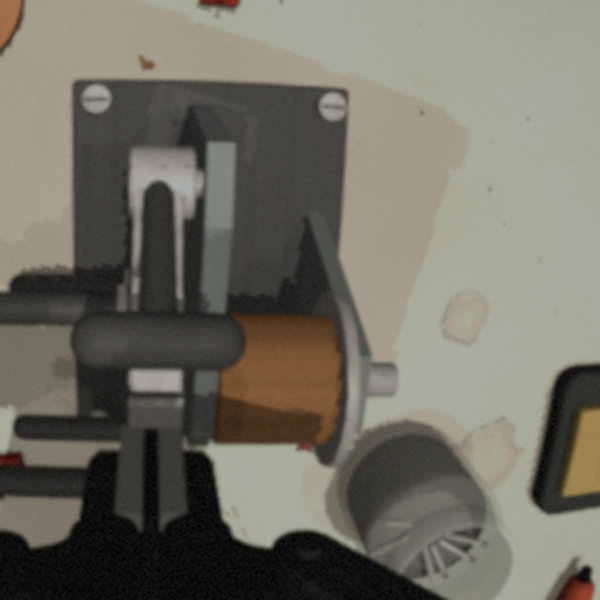

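Fingertip at (152,420) is lined up with the thumb bar at (158,340), with a gap between them. Pushing now.

Emit:
drive_tool(
  plan=[
    {"x": 0.2,"y": 0,"z": 0,"ax": 0,"ay": 0,"az": 0,"hand": 0},
    {"x": 0.35,"y": 0,"z": 0,"ax": 0,"ay": 0,"az": 0,"hand": 0},
    {"x": 0.5,"y": 0,"z": 0,"ax": 0,"ay": 0,"az": 0,"hand": 0},
    {"x": 0.65,"y": 0,"z": 0,"ax": 0,"ay": 0,"az": 0,"hand": 0},
    {"x": 0.8,"y": 0,"z": 0,"ax": 0,"ay": 0,"az": 0,"hand": 0},
    {"x": 0.95,"y": 0,"z": 0,"ax": 0,"ay": 0,"az": 0,"hand": 0},
    {"x": 1.1,"y": 0,"z": 0,"ax": 0,"ay": 0,"az": 0,"hand": 0},
    {"x": 1.25,"y": 0,"z": 0,"ax": 0,"ay": 0,"az": 0,"hand": 0},
  ],
  grip_force=20,
)

```text
clock: 3.2
eef_pos: [534.9, 81.2, 147.3]
tcp_rot: [-3.142, -0.0, 1.847]
contact_force: [0.4, -0.0, 0.1]
opening: 0.001
grasp_force: 0.0
```

Emit:
drive_tool(
  plan=[
    {"x": 0.12,"y": 0,"z": 0,"ax": 0,"ay": 0,"az": 0,"hand": 0},
    {"x": 0.24,"y": 0,"z": 0,"ax": 0,"ay": 0,"az": 0,"hand": 0},
    {"x": 0.34,"y": 0,"z": 0,"ax": 0,"ay": 0,"az": 0,"hand": 0},
    {"x": 0.34,"y": 0,"z": 0,"ax": 0,"ay": 0,"az": 0,"hand": 0},
  ],
  grip_force=20,
)

```text
clock: 3.6
eef_pos: [530.3, 97.5, 147.3]
tcp_rot: [-3.142, -0.0, 1.848]
contact_force: [1.3, 0.9, 0.1]
opening: 0.003
grasp_force: 0.2
```

```bash
python3 - <<'E'
from h import *
go(-38,-60,220)
E
```

```text
now winch [  0.2  86.2 147.3] F [1.3 0.9 0.1] t 3.6
shift [-2.922 -0.77  -1.455] turn [-0.001 -0.001  0.019]
```

Emit:
drive_tool(
  plan=[
    {"x": 0,"y": 0,"z": -0.7,"ax": 0,"ay": 0,"az": 0,"hand": 0},
    {"x": -0.3,"y": 0,"z": -1.45,"ax": 0,"ay": 0,"az": 0,"hand": 0},
    {"x": -1.0,"y": -0.2,"z": -1.45,"ax": 0,"ay": 0,"az": 0,"hand": 0},
    {"x": -1.8,"y": -0.5,"z": -1.45,"ax": 0,"ay": 0,"az": 0,"hand": 0},
    {"x": -2.5,"y": -0.77,"z": -1.45,"ax": 0,"ay": 0,"az": 0,"hand": 0},
    {"x": -2.9,"y": -0.77,"z": -1.45,"ax": 0,"ay": 0,"az": 0,"hand": 0},
    {"x": -2.9,"y": -0.77,"z": -1.45,"ax": 0,"ay": 0,"az": 0,"hand": 0},
  ],
  grip_force=20,
)

```text
clock: 4.3
eef_pos: [533.4, -55.6, 219.9]
tcp_rot: [3.141, 0.001, 1.844]
contact_force: [0.7, 0.6, 0.9]
opening: -0.0
grasp_force: 0.0
```

```bash
python3 - <<'E'
from h import *
go(-38,-55,98)
C=imaging.camera_info("wrist")
cv2.imwrite("pics/w3.png",cv2.resize(imaging.grab_frame("wrist")[40:320,180:460,::-1],(600,600),interpolation=cv2.INTER_CUBIC))
k=600/280
for q in((-54,-22,106),(-54,31,97),(-18,113,139),(18,113,139)):print(q,((wproj(C,w2(*q))-[180,40]+.5)*k-.5).round())
E
```

```text
now winch [-38.4 -62.  219.9] F [0.7 0.6 0.9] t 4.3
shift [0.142 0.007 2.439] turn [ 0.005  0.008 -0.014]
(-54, -22, 106) [152. 254.]
(-54, 31, 97) [152. 113.]
(-18, 113, 139) [ 257. -132.]
(18, 113, 139) [ 367. -124.]
```

View pics/w3.png

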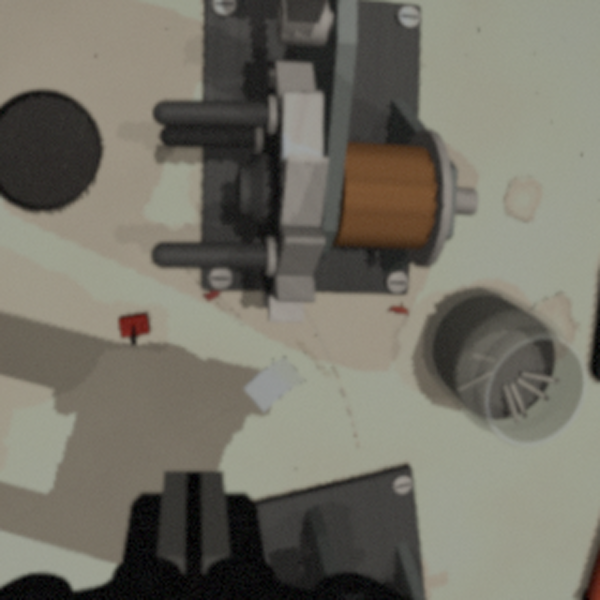

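The pawl is clear of the wheel, and the pins are exactly where predicted: tips (154,254) and (155,113). Descending beside the push pin.

Emit:
drive_tool(
  plan=[
    {"x": 0.14,"y": 0,"z": 0.6,"ax": 0,"ay": 0,"az": 0,"hand": 0},
    {"x": 0.14,"y": 0,"z": 1.3,"ax": 0,"ay": 0,"az": 0,"hand": 0},
    {"x": 0.14,"y": 0,"z": 1.9,"ax": 0,"ay": 0,"az": 0,"hand": 0},
    {"x": 0.14,"y": 0,"z": 2.3,"ax": 0,"ay": 0,"az": 0,"hand": 0},
    {"x": 0.14,"y": 0,"z": 2.44,"ax": 0,"ay": 0,"az": 0,"hand": 0},
    {"x": 0.14,"y": 0,"z": 2.44,"ax": 0,"ay": 0,"az": 0,"hand": 0},
  ],
  grip_force=20,
)

```text
clock: 4.95
eef_pos: [530.5, -45.6, 97.1]
tcp_rot: [-3.14, -0.001, 1.848]
contact_force: [0.4, -0.8, -0.4]
opening: -0.0
grasp_force: 0.0
```

Emit:
drive_tool(
  plan=[
    {"x": 0.1,"y": 0,"z": 0,"ax": 0,"ay": 0,"az": 0,"hand": 0},
    {"x": 0.2,"y": 0,"z": 0,"ax": 0,"ay": 0,"az": 0,"hand": 0},
    {"x": 0.3,"y": 0,"z": 0,"ax": 0,"ay": 0,"az": 0,"hand": 0},
    {"x": 0.38,"y": 0,"z": 0,"ax": 0,"ay": 0,"az": 0,"hand": 0},
    {"x": 0.46,"y": 0,"z": 0,"ax": 0,"ay": 0,"az": 0,"hand": 0},
    {"x": 0.54,"y": 0,"z": 0,"ax": 0,"ay": 0,"az": 0,"hand": 0},
    {"x": 0.6,"y": 0,"z": 0,"ax": 0,"ay": 0,"az": 0,"hand": 0},
    {"x": 0.6,"y": 0,"z": 0,"ax": 0,"ay": 0,"az": 0,"hand": 0},
  ],
  grip_force=20,
)

```text
clock: 5.75
eef_pos: [522.9, -17.0, 98.0]
tcp_rot: [3.141, -0.0, 1.847]
contact_force: [0.7, -0.1, 0.6]
opening: -0.001
grasp_force: 0.4
```

```bash
python3 - <<'E'
from h import *
go(-38,-22,98)
C=imaging.camera_info("wrist")
im=imaging.grab_frame("wrist")[40:320,180:460,::-1]
cv2.imwrite("pics/w4.png",cv2.resize(im,(600,600),interpolation=cv2.INTER_CUBIC))
k=600/280
for d in(0,.2,.3,.4,.5236):
    print(d,[((wproj(C,w2(-54,38*np.cos(a-d),75+38*np.sin(a-d)))-[180,40]+.5)*k-.5).round(1) for a in (2.188,.617)])
E
```

```text
now winch [-38. -22.  98.] F [ 0.7 -0.1  0.6] t 5.75
shift [-0.     0.     0.001] turn [ 0.003 -0.002  0.016]
0 [array([124.3, 521.4]), array([119.8, 282. ])]
0.2 [array([121.5, 504.6]), array([122.5, 259.3])]
0.3 [array([120.2, 493.6]), array([123.9, 250.6])]
0.4 [array([119. , 480.7]), array([125.4, 243.8])]
0.5236 [array([117.7, 462.7]), array([127.2, 237.8])]
```

View pics/w4.png

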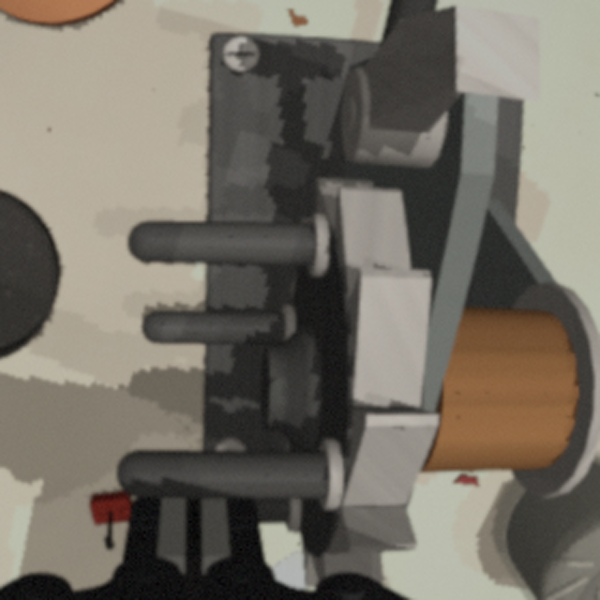

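Pin B is now at about (200,474), which means roughly 0.44 rad. A bit further, then I'll back off and measure.

Emit:
drive_tool(
  plan=[
    {"x": 0.02,"y": 0,"z": 0,"ax": 0,"ay": 0,"az": 0,"hand": 0},
    {"x": 0.04,"y": 0,"z": 0,"ax": 0,"ay": 0,"az": 0,"hand": 0},
    {"x": 0.04,"y": 0,"z": 0,"ax": 0,"ay": 0,"az": 0,"hand": 0},
    {"x": 0.04,"y": 0,"z": 0,"ax": 0,"ay": 0,"az": 0,"hand": 0},
  ],
  grip_force=20,
)

```text
clock: 6.2
eef_pos: [522.2, -15.5, 97.6]
tcp_rot: [-3.141, -0.0, 1.847]
contact_force: [0.2, -1.5, 1.0]
opening: 0.002
grasp_force: 0.7
```

Emit:
drive_tool(
  plan=[
    {"x": -0.3,"y": 0,"z": 0,"ax": 0,"ay": 0,"az": 0,"hand": 0},
    {"x": -0.6,"y": 0,"z": -0.5,"ax": 0,"ay": 0,"az": 0,"hand": 0},
    {"x": -0.8,"y": 0,"z": -1.2,"ax": 0,"ay": 0,"az": 0,"hand": 0},
    {"x": -0.8,"y": 0,"z": -2,"ax": 0,"ay": 0,"az": 0,"hand": 0},
    {"x": -0.8,"y": 0,"z": -2.4,"ax": 0,"ay": 0,"az": 0,"hand": 0},
    {"x": -0.8,"y": 0,"z": -2.44,"ax": 0,"ay": 0,"az": 0,"hand": 0},
    {"x": -0.8,"y": 0,"z": -2.44,"ax": 0,"ay": 0,"az": 0,"hand": 0},
  ],
  grip_force=20,
)

```text
clock: 6.9
eef_pos: [533.3, -54.6, 219.8]
tcp_rot: [3.141, 0.0, 1.847]
contact_force: [-0.4, -0.2, -0.8]
opening: 0.001
grasp_force: 0.0
```

```bash
python3 - <<'E'
from h import *
go(-38,-62,220)
C=imaging.camera_info("wrist")
im=imaging.grab_frame("wrist")[40:320,180:460,::-1]
cv2.imwrite("pics/w5.png",cv2.resize(im,(600,600),interpolation=cv2.INTER_CUBIC))
k=600/280
for d in(0,.4,.45,.48,.51,.5236,.55):
    print(d,[((wproj(C,w2(-40,38*np.cos(a-d),75+38*np.sin(a-d)))-[180,40]+.5)*k-.5).round(1) for a in (2.188,.617)])
E
```

```text
now winch [-38.2 -61.  219.8] F [-0.4 -0.2 -0.8] t 6.9
shift [-0.019  0.004 -0.005] turn [0.004 0.001 0.01 ]
0 [array([189.3, 256.6]), array([189.4, 115. ])]
0.4 [array([189.2, 222. ]), array([189.6, 101. ])]
0.45 [array([189.2, 217. ]), array([189.6, 100.3])]
0.48 [array([189.2, 213.9]), array([189.6, 100.1])]
0.51 [array([189.1, 210.9]), array([189.6,  99.9])]
0.5236 [array([189.1, 209.5]), array([189.6,  99.8])]
0.55 [array([189.1, 206.7]), array([189.6,  99.8])]
```

View pics/w5.png

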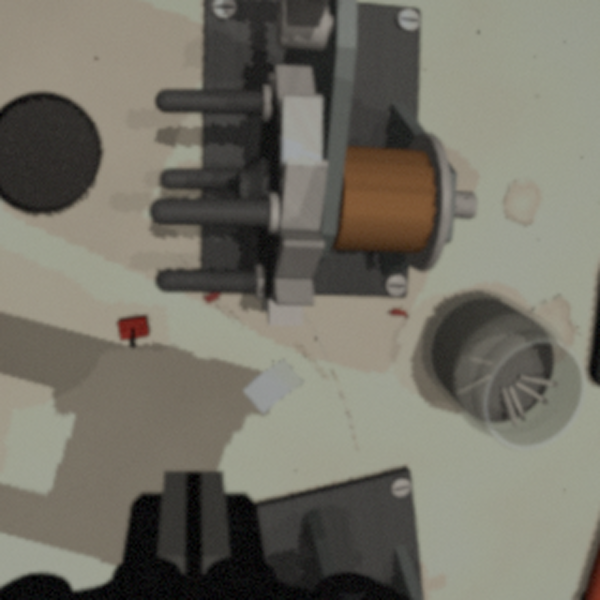

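```bash
python3 - <<'E'
from h import *
for n,rs in(("w3",((95,123),(240,270))),("w5",((86,115),(196,226),(262,298)))):
    g=cv2.imread(f"pics/{n}.png",0).astype(float)
    for a,b in rs:
        o=[]
        for c in(170,180,190,200):
            p=g[a-4:b+4,c-3:c+4].mean(1);d=np.gradient(p);h=len(d)//2
            o.append((a-4+np.argmin(d[:h]),a-4+h+np.argmax(d[h:])))
        print(n,a,o)
C=imaging.camera_info("wrist")
for d in(.45,.51,.5236):
  print(d,[((wproj(C,w2(-40,38*np.cos(a-d),75+38*np.sin(a-d)))-[180,40]+.5)*600/280-.5)[1].round(1) for a in (.617,2.188,.617+np.pi)])
E
```

```text
w3 95 [(np.int64(100), np.int64(109)), (np.int64(100), np.int64(109)), (np.int64(100), np.int64(109)), (np.int64(100), np.int64(109))]
w3 240 [(np.int64(242), np.int64(267)), (np.int64(242), np.int64(267)), (np.int64(242), np.int64(267)), (np.int64(241), np.int64(268))]
w5 86 [(np.int64(89), np.int64(112)), (np.int64(89), np.int64(112)), (np.int64(89), np.int64(112)), (np.int64(89), np.int64(112))]
w5 196 [(np.int64(197), np.int64(224)), (np.int64(197), np.int64(224)), (np.int64(198), np.int64(225)), (np.int64(197), np.int64(225))]
w5 262 [(np.int64(269), np.int64(292)), (np.int64(268), np.int64(292)), (np.int64(269), np.int64(292)), (np.int64(268), np.int64(292))]
0.45 [np.float64(101.3), np.float64(218.4), np.float64(278.8)]
0.51 [np.float64(100.8), np.float64(212.3), np.float64(280.5)]
0.5236 [np.float64(100.8), np.float64(210.9), np.float64(280.9)]
```

Wheel is at about 0.515 rad, inside the notch window. Now over to the far side of the thrown-back bar.

```bash
python3 -c "
from h import *
go(0,145,220);go(0,145,133)"
```

```text
now winch [-38.7 -60.7 218.9] F [-0.5  0.4  0.1] t 6.95
shift [ 4.113  0.78  -0.021] turn [-0.011 -0.005  0.012]
now winch [-38.7 -60.7 218.9] F [-0.5  0.4  0.1] t 6.95
shift [4.112 0.782 1.719] turn [-0.011 -0.005  0.012]
```

Emit:
drive_tool(
  plan=[
    {"x": 0.7,"y": 0.1,"z": 0,"ax": 0,"ay": 0,"az": 0,"hand": 0},
    {"x": 1.4,"y": 0.25,"z": 0,"ax": 0,"ay": 0,"az": 0,"hand": 0},
    {"x": 2.1,"y": 0.4,"z": 0,"ax": 0,"ay": 0,"az": 0,"hand": 0},
    {"x": 2.8,"y": 0.55,"z": 0,"ax": 0,"ay": 0,"az": 0,"hand": 0},
    {"x": 3.5,"y": 0.7,"z": 0,"ax": 0,"ay": 0,"az": 0,"hand": 0},
    {"x": 4.1,"y": 0.78,"z": 0,"ax": 0,"ay": 0,"az": 0,"hand": 0},
    {"x": 4.1,"y": 0.78,"z": 0,"ax": 0,"ay": 0,"az": 0,"hand": 0},
    {"x": 4.1,"y": 0.78,"z": 0,"ax": 0,"ay": 0,"az": 0,"hand": 0},
  ],
  grip_force=20,
)

```text
clock: 7.75
eef_pos: [514.0, 153.8, 218.2]
tcp_rot: [-3.139, 0.0, 1.849]
contact_force: [1.2, -0.6, -0.7]
opening: -0.001
grasp_force: 0.0
```

Emit:
drive_tool(
  plan=[
    {"x": 0,"y": 0,"z": 0.5,"ax": 0,"ay": 0,"az": 0,"hand": 0},
    {"x": 0,"y": 0,"z": 1.0,"ax": 0,"ay": 0,"az": 0,"hand": 0},
    {"x": 0,"y": 0,"z": 1.4,"ax": 0,"ay": 0,"az": 0,"hand": 0},
    {"x": 0,"y": 0,"z": 1.7,"ax": 0,"ay": 0,"az": 0,"hand": 0},
    {"x": 0,"y": 0,"z": 1.7,"ax": 0,"ay": 0,"az": 0,"hand": 0},
  ],
  grip_force=20,
)

```text
clock: 8.25
eef_pos: [513.2, 151.9, 132.2]
tcp_rot: [-3.136, 0.0, 1.846]
contact_force: [0.9, -0.4, -0.1]
opening: -0.003
grasp_force: 0.0
```

```bash
python3 -c "
from h import *
go(0,91,146)"
```

```text
now winch [ -1.5 143.2 132.2] F [ 0.9 -0.4 -0.1] t 8.25
shift [-1.044  0.029 -0.276] turn [-0.049  0.003  0.002]
```

Emit:
drive_tool(
  plan=[
    {"x": -0.2,"y": 0.03,"z": 0,"ax": 0,"ay": 0,"az": 0,"hand": 0},
    {"x": -0.35,"y": 0.03,"z": -0.05,"ax": 0,"ay": 0,"az": 0,"hand": 0},
    {"x": -0.5,"y": 0.03,"z": -0.12,"ax": 0,"ay": 0,"az": 0,"hand": 0},
    {"x": -0.65,"y": 0.03,"z": -0.2,"ax": 0,"ay": 0,"az": 0,"hand": 0},
    {"x": -0.8,"y": 0.03,"z": -0.26,"ax": 0,"ay": 0,"az": 0,"hand": 0},
    {"x": -0.9,"y": 0.03,"z": -0.28,"ax": 0,"ay": 0,"az": 0,"hand": 0},
    {"x": -1.0,"y": 0.03,"z": -0.28,"ax": 0,"ay": 0,"az": 0,"hand": 0},
    {"x": -1.08,"y": 0.03,"z": -0.28,"ax": 0,"ay": 0,"az": 0,"hand": 0},
  ],
  grip_force=20,
)

```text
clock: 9.05
eef_pos: [531.1, 101.6, 148.7]
tcp_rot: [-3.141, 0.0, 1.847]
contact_force: [0.4, 0.5, 0.5]
opening: 0.0
grasp_force: 0.0
```

Emit:
drive_tool(
  plan=[
    {"x": -0.12,"y": 0,"z": 0,"ax": 0,"ay": 0,"az": 0,"hand": 0},
    {"x": -0.24,"y": 0,"z": 0,"ax": 0,"ay": 0,"az": 0,"hand": 0},
    {"x": -0.24,"y": 0,"z": 0,"ax": 0,"ay": 0,"az": 0,"hand": 0},
    {"x": 0.3,"y": 0,"z": -0.5,"ax": 0,"ay": 0,"az": 0,"hand": 0},
    {"x": 0.3,"y": 0,"z": -1.5,"ax": 0,"ay": 0,"az": 0,"hand": 0},
    {"x": -0.3,"y": -0.5,"z": -2.0,"ax": 0,"ay": 0,"az": 0,"hand": 0},
    {"x": -1.0,"y": -1.0,"z": -2.0,"ax": 0,"ay": 0,"az": 0,"hand": 0},
    {"x": -1.7,"y": -1.3,"z": -2.0,"ax": 0,"ay": 0,"az": 0,"hand": 0},
  ],
  grip_force=20,
)

```text
clock: 9.85
eef_pos: [490.9, 2.0, 249.8]
tcp_rot: [3.14, 0.001, 1.849]
contact_force: [0.0, -0.1, -0.5]
opening: -0.001
grasp_force: 0.0
```

Emit:
drive_tool(
  plan=[
    {"x": -0.7,"y": 0,"z": 0,"ax": 0,"ay": 0,"az": 0,"hand": 0},
    {"x": -1.0,"y": 0,"z": 0,"ax": 0,"ay": 0,"az": 0,"hand": 0},
    {"x": -1.0,"y": 0,"z": 0,"ax": 0,"ay": 0,"az": 0,"hand": 0},
  ],
  grip_force=20,
)

```text
clock: 10.15
eef_pos: [505.9, -46.6, 248.8]
tcp_rot: [3.141, 0.0, 1.845]
contact_force: [-0.4, 0.9, -0.6]
opening: 0.001
grasp_force: 0.0
```

```bash
python3 - <<'E'
from h import *
go(-38,-62,220)
C=imaging.camera_info("wrist")
im=imaging.grab_frame("wrist")[20:300,160:440,::-1]
cv2.imwrite("pics/w6.png",cv2.resize(im,(600,600),interpolation=cv2.INTER_CUBIC))
P=lambda *q:((wproj(C,w2(*q))-[160,20]+.5)*600/280-.5).round(1)
for p in(0,.1,.2): b=np.arctan2(-26,55)+p;print(p,P(-12,68+60.8*np.sin(b),100+60.8*np.cos(b)),P(18,68+60.8*np.sin(b),100+60.8*np.cos(b)))
for d in(.45,.5236):print(d,[P(-40,38*np.cos(a-d),75+38*np.sin(a-d)) for a in (.617,2.188)])
E
```

```text
now winch [-62.4 -45.9 248.8] F [-0.4  0.9 -0.6] t 10.15
shift [-0.322  0.489  0.575] turn [ 0.002  0.001 -0.009]
0 [385.6 170.7] [468.9 175.8]
0.1 [387.4 154.2] [471.6 159.8]
0.2 [388.7 137. ] [473.6 143. ]
0.45 [array([287.7, 181. ]), array([292.1, 289. ])]
0.5236 [array([287.2, 180.2]), array([292.3, 282.4])]
```

View pics/w6.png

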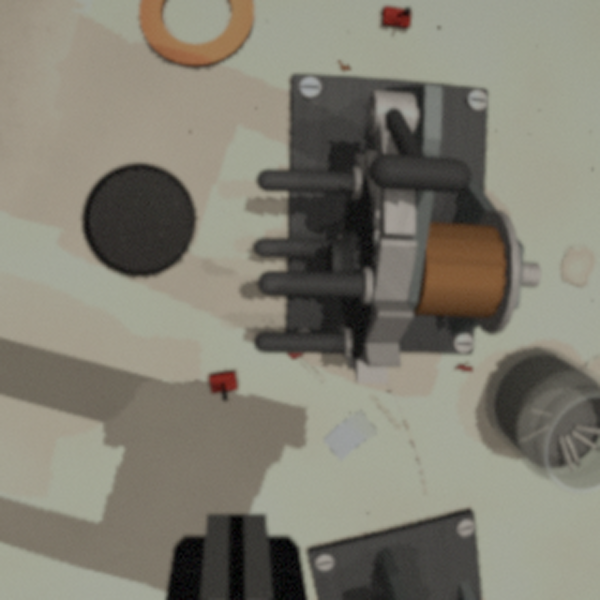

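The bar sits at (385–468,172), which matches pawl = 0 (0.1 would put it near 155). Pin B at v=284 gives wheel ≈ 0.51, so the pawl is seated one notch back and nothing else moved.

```bash
python3 -c "
from rig import r
print(r.sign_off())"
```

```text
the job is handed in; nothing more can be done
None
```

The winch is unwound by one notch: the wheel is about 0.51 rad back, the pawl is down in the next notch, the bystanders in view are undisturbed, and I handed it in at about 10 s of the 51 s allowed.

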